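# Draw the tray stand's post up to its second stop and hold it

### The job

Get the folded tray stand, parked in the clip at the shelf edge, ready for its legs to be swung out: squeeze the release button on the side of its grip, then draw the telescopic post up past the first click, all the way to the second stop at the top. Finish while still holding it there, the button squeezed and the post steady at full extension, because it sinks when let go. Leave the cups and everything else standing where they are.

Things in the scene. Friction and masses are not known exactly. Their poses are not given: they have to be found in the camera images.
- stand: small folded tabletop tray stand of aluminium, upright, foot on the worktop, lower end fixed in the clip at the shelf's front edge, turned up to 50 degrees either way. Origin: centre of its foot, z up. Outer tube with folded legs, 38 mm across, ending in a collar 34 mm across, top at 130 mm. Out of it comes a slim telescopic post with a black grip bar: 66 mm long (stand's x), 26 mm thick (y), 36 mm tall
- grip (a point): centre of the black grip bar on the post, 158 mm above the worktop when the post is down (bar from 140 to 176 mm); rises with the post. x along the bar, y across it towards the face with the button, z up. The bar's two side faces lie 13 mm either side of this point
- button_face (a point): centre of the outer face of the release button, a grey pad 26 mm wide and 22 mm tall in the middle of the grip's +y side face. It stands 7 mm proud of that face when out, 2 mm when fully in: the grip measures 33 mm over the button when out, 28 mm when squeezed
- button (a joint): travel of the release button: 0 out, 0.005 m fully in. Sprung: 3 N starts it, 7 N pushes it fully in. Pressed by pinching the grip across its thickness, one finger on the button and one on the opposite face. The post is locked down until it is in by about 3.5 mm
- post (a joint): rise of the post: 0 down (start), 0.090 m at the second stop, the rigid end of its travel. The first stop, a sprung click, resists from about 0.038 m and is past by 0.052 m; it takes about 6 N on top of the post's weight and drag (4 to 7 N), then gives way. The post does not lock when up: let go, it sinks to the first stop or lower
- clip: the steel spring clip on the shelf's front edge, round the stand's lower end, 28 mm tall; fixed
- shelf: pale oak shelf board, 260 mm deep, 840 mm wide, 30 mm thick, on the worktop; fixed. Origin: centre of its underside. The cups, canister and coffee pot stand on it
- canister: red ceramic coffee canister with a wooden twist cap, 88 mm across, 126 mm tall. Origin: centre of its underside. Bystander, loose
- coffee_pot: brass Arabic coffee pot with spout and handle, 92 mm across, 150 mm tall. Origin: centre of its underside. Bystander, loose
- cup0: white finjan cup without handle, 60 mm across the rim, 48 mm tall. Origin: centre of its underside. Bystander, loose
- cup1: a second such finjan cup. Origin: centre of its underside. Bystander, loose
- cup2: a third such finjan cup. Origin: centre of its underside. Bystander, loose
- spoon_rest: flat stainless steel spoon rest, 100 x 75 x 12 mm, on the worktop. Origin: centre of its underside. Bystander, loose
- spice_jar: small glass jar with a steel cap, 48 mm across, 80 mm tall, on the worktop. Origin: centre of its underside. Bystander, loose

How it is judged (in metres and radians):
On the way, in this order (a step that is already met when the one before it is completed fails the run):
1. the button is squeezed in while the post is still down (value of joint button above 0.0035 m and value of joint post below 0.012 m), for 0.1 s.
2. the post has been drawn past the first stop (value of joint post above 0.055 m), for 0.05 s.
At the end, for the whole second after the job is handed in: the post is within 4 mm of its second stop (0.090 m) and steady (under 10 mm/s), the fingers still hold the grip (over 4 N) with the button squeezed in by more than 3.5 mm (value of joint post between 0.086 and 0.095 m and value of joint button above 0.0035 m and contact force between the fingers and stand above 4 N and velocity of joint post between -0.01 and 0.01 m/s); the arm keeps its last pose, push and grip.
It fails at once if a bystander is pushed more than 25 mm from its place (distance of any of canister, coffee_pot, cup0, cup1, cup2, spoon_rest, spice_jar from where it was at the start of the episode above 0.025 m).
It fails at once if a standing bystander is tipped over (angle between any of canister, coffee_pot, cup0, cup1, cup2, spoon_rest, spice_jar's own z axis and vertical above 0.5 rad).
It also fails if it takes over 35 s, if anything falls off the work surface, if the arm or the gripper's body presses on something with over 40 N, if the wrist force passes 120 N, or if a joint passes its speed limit or range.

### The arm

A 6-joint arm with a two-finger parallel gripper is mounted at the origin on the work surface. World frame = base frame: x ahead of the robot, y to its left, z up, the work surface at z = 0. Lengths are in mm, angles in rad, forces in N, time in s.
With the tool pointing down it reaches from about 325 to 775 mm from the base axis. Payload 5.5 kg.
Tool frame: the origin (TCP) lies midway between the tips of the shut fingers; the grasp point (between the pads) lies 19 mm behind it (manip.grip_point_offset is the distance from the TCP to the grasp point, in mm); z points along the fingers, y is the line along which they close (so a half turn about z gives the same grasp; the last joint's range is limited). The gripper opens to 88 mm and grips with 3 to 60 N. Pads are 20 mm wide; open, the fingers measure 115 mm over their backs; the gripper's body (75 mm by 178 mm) begins 61 mm behind the grasp point.
Start: joints at [-1.321, 0.091, 1.231, -0, 1.82, -0.057], TCP at [181.205, -571.997, 222.631] pointing down, gripper open.
Joint ranges: [-2.87, 2.87], [-0.86, 2.18], [0.17, 2.46], [-1.51, 4.65], [0.06, 2.69], [-2.65, 2.65]. Speed limits (rad/s): [2.57, 2.57, 3.01, 3.14, 3.14, 3.14].

### API

Orientations are given as a rotation vector (axis times angle).
In Python, from cell import manip, vision gives the robot as it stands.
- The arm moves only by the shell command python3 -m jog 'ROWS' [OPENING] [FORCE]. ROWS is JSON, a list that holds one entry, the list of rows, each a list of 6 numbers: the shift along the tool's x, y, z in m, then the turn, a rotation vector about the tool's x, y, z in rad. A call has 1 to 10 rows; each row shifts and turns the commanded pose from where the row before left it, along the tool's axes as they then stand; what a row does not reach is not made up. A row lasts 1/12 s, in which the tool goes at most 41.7 mm and 7.16 degrees, less where a joint would pass 70% of its speed; a pose out of reach is approached as far as the arm can. A call with a gripper value outside its range is refused whole. OPENING is the finger opening in m, from 0 to 0.0878, set as the call begins (- or left out, the last holds). The fingers move at their own pace and stop on an object; FORCE is the grip in N (left out, the last holds). Time passes only in rows, so rows that do not move let the fingers close. It gives the time, the measured TCP pose, the force, the opening and the grip force at its end, in the units of the state.
- manip.observe(): the state, without advancing time (a new reading comes with each control period).
- vision.get_image(name): name is "scene" or "top" or "wrist"; returns a dict with "frame" (480x640x3 uint8, red, green, blue), "depth" (480x640 float32, mm along the optical axis (not along the pixel's ray), 0 where there is no reading), "K" (3x3 intrinsics, pixels), "R" (3x3) and "t" (3): a world point X has camera coordinates R X + t; the wrist camera has in their place "tool_from_camera" (4x4, takes a point from camera to tool coordinates, whose origin is the TCP and whose axes are the flange's). Camera axes: x right, y down, z forward; pixel columns grow to the right and rows downward; lengths in mm; the calibration is good to about 2 mm. The wrist camera is an equidistant fisheye: a pixel r from the principal point sees the ray r / f radians off the axis. A picture is of the moment at which its call begins: read the wrist's pose just before it.
- manip.hand_in(): hands the job in; it is judged then, once.
The state is a dict: "time": time; "joints": joint angles; "qvel": joint speeds; "joint_torque": joint torques, N m; "position": TCP position; "tcp_rot": TCP orientation; "force": force on the tool from outside, world axes, zero at the start; "wrist_torque": the same for the moment, N m; "opening": finger opening in mm; "finger_force": force on a finger pad.
Only numpy, scipy, OpenCV 4.12 (cv2) and the standard library are available. Lean on these libraries where they do the work, as an engineer would, in place of code of your own. Each camera call takes 0.05 s, during which the arm holds its last target. There are 200 camera calls.

## Working session

There is one attempt and no reset: what is moved stays moved. The work goes in short steps, Python scripts to look and compute and a shell command to move; the robot and the scene stay as the last step left them, time stands still between calls to the robot, and variables do not carry over. Pictures are saved under pics/ and viewed, at most 10 in all, crops included, and the job is handed in when it is done.

```bash
mkdir -p pics; python3 - <<'E'
from cell import manip, vision
import cv2,numpy as np
print(manip.observe(), manip.grip_point_offset)
ims=[]
for n in("scene","top"):
    d=vision.get_image(n); np.savez(n+".npz",**d); print(n,d["K"].tolist(),d["R"].round(3).tolist(),d["t"])
    cv2.imwrite(f"pics/{n}.png",d["frame"][:,:,::-1])
E
```

```text
{'time': 0.0, 'joints': array([-1.32068979e+00,  9.18203990e-02,  1.23183889e+00, -1.05796170e-05,
        1.81981671e+00, -5.66871186e-02]), 'qvel': array([ 0.0010804 , -0.00034881,  0.00043625,  0.00136542, -0.00015617,
       -0.00064893]), 'joint_torque': array([-7.04068789e-04, -4.46450686e+01, -4.06450653e+01,  6.97193854e-02,
        2.92723370e-02, -1.17973991e-04]), 'position': array([ 181.1315546 , -571.69822535,  221.55645689]), 'tcp_rot': array([-3.10285237e+00, -4.79732334e-01,  3.01509862e-04]), 'force': array([-0.06715425, -0.6743982 , -1.16860579]), 'wrist_torque': array([-0.05940593, -0.00636205, -0.05232058]), 'finger_force': 0.0, 'opening': 87.71420150756013} 18.700000000000003
scene [[576.5272606448226, 0.0, 317.15885343963697], [0.0, 576.5272606448226, 235.39531564994772], [0.0, 0.0, 1.0]] [[-0.44, 0.898, -0.0], [0.728, 0.357, -0.585], [-0.525, -0.258, -0.811]] [ 249.13406598 -354.34447238 1676.95840511]
top [[476.91315413819854, 0.0, 316.48264025046547], [0.0, 476.91315413819854, 249.2379670092112], [0.0, 0.0, 1.0]] [[0.004, -1.0, 0.015], [-0.999, -0.004, -0.042], [0.043, -0.015, -0.999]] [   4.3729129   581.69412032 1332.22122937]
```

View pics/scene.png

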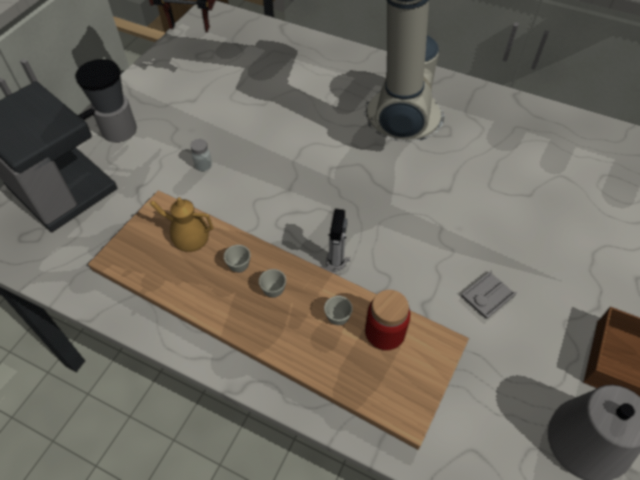

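View pics/top.png

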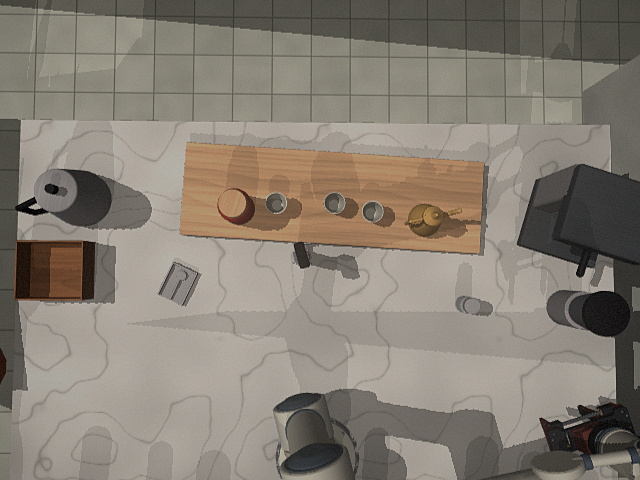

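The top view shows the black grip at about (302,255), at the shelf's front edge. Its long axis runs near image-vertical. The scene view shows it at (338,222). The nearest cup is more than 60 mm away.

```bash
cat > h.py <<'E'
import numpy as np,cv2
def ray(d,uv,z):
    r=d["R"].T@np.linalg.solve(d["K"],[*uv,1]); c=-d["R"].T@d["t"]
    return c+r*(z-c[2])/r[2]
def world(d,u,v):
    p=np.linalg.solve(d["K"],[u,v,1])*d["depth"][v,u]; return d["R"].T@(p-d["t"])
E
python3 - <<'E'
from h import *
from cell import manip
for n,(u0,u1,v0,v1) in dict(top=(285,320,235,275),scene=(322,352,200,250)).items():
    d=np.load(n+".npz"); g=d["frame"].max(2)
    P=np.array([[*world(d,u,v),u,v,g[v,u]] for v in range(v0,v1) for u in range(u0,u1)])
    m=(P[:,2]>166)&(P[:,2]<186)
    m2=(P[:,2]>135)&(P[:,2]<190)
    Q=P[m]; print(n,m.sum(),Q[:,:3].mean(0).round(1),Q[:,2].min(),Q[:,2].max(),"med z",np.median(Q[:,2]), "px",Q[:,3:5].mean(0),Q[:,3:5].min(0),Q[:,3:5].max(0))
    (c,s,a)=cv2.minAreaRect(Q[:,:2].astype(np.float32)); print("depth rect",c,s,a)
    mk=np.zeros(g.shape,np.uint8); mk[v0:v1,u0:u1]=(g[v0:v1,u0:u1]<45)
    ys,xs=np.nonzero(mk); print("dark",len(xs),xs.mean(),ys.mean())
    if n=="top":
        W=np.array([ray(d,(u,v),176)[:2] for u,v in zip(xs,ys)],np.float32); print("dark rect",cv2.minAreaRect(W),W.mean(0))
    print(g[v0:v1:2,u0:u1:2])
    cr=d["frame"][v0-15:v1+15,u0-15:u1+15,::-1]; cv2.imwrite(f"pics/{n}_c.png",cv2.resize(cr,None,fx=7,fy=7,interpolation=cv2.INTER_NEAREST)[:600])
E
```

```text
top 298 [560.1  48.2 176. ] 166.8861491269672 182.95212060148492 med z 176.45126583627106 px [300.68791946 255.0704698 ] [293. 242.] [309. 268.]
depth rect (559.7886352539062, 50.137020111083984) (65.07084655761719, 32.643375396728516) 16.231212615966797
dark 42 301.6904761904762 253.73809523809524
dark rect ((561.77197265625, 46.64251708984375), (62.20631790161133, 24.096057891845703), 16.24831771850586) [563.4126    45.749935]
[[175 174 171 172 167 169 170 151 154 152 156 151 155 153 155 155 156 153]
 [178 180 175 178 178 175 179 162 159 162 158 159 153 155 152 143 152 149]
 [180 181 181 179 180 178 179 165 166 159 159 160 161 159 159 161 162 160]
 [ 93 104 117 146 155 161 174 148 112 159 157 167 161 163 164 160 162 163]
 [126 124 182 182 118  56  38  47  51  47 148 123 137  58  66  60  71  84]
 [171 174 173 174 140  56  49  50  53  41 115 100 100 101  94  95 116 172]
 [170 173 172 174 192  49  53  57  58  54 127 105  99  92 173 160 158 158]
 [169 174 175 171 176  31  56  55  47  57  85 102 102 101 170 156 156 157]
 [175 172 173 171 142  55  54  57  55  46  36  94  96  98 155 165 1
[... 2007 characters left out ...]
5 129]
 [130 130 129 124  74  17  17  17  20  20  34  56  96 129 130]
 [129 130 129 123  63  15  16  16  18  17  31  53 100 130 130]
 [130 129 129 116  53  12  12  16  16  17  49  78 114 131 130]
 [129 130 126  88  26   6   8   7   8  22  88 122 127 130 131]
 [130 129 128  99  31   7   9   9   8  32  90  96 111 130 132]
 [129 129 129 107  40  10   9  10  11  35  76  76 109 130 137]
 [129 130 129 108  53  37  60  55  41  51  71  98 125 134 143]
 [128 129 128 106  60  54  88  98  86  78  74 102 129 142 147]
 [128 127 124 102  59  47  60  64  70  86  78 105 134 147 148]
 [125 122 118 103  60  55  75  82  91  90  79 113 142 147 148]
 [ 96 111 123 106  59  54  77  84  93  90  80 118 145 148 148]]
```

View pics/top_c.png

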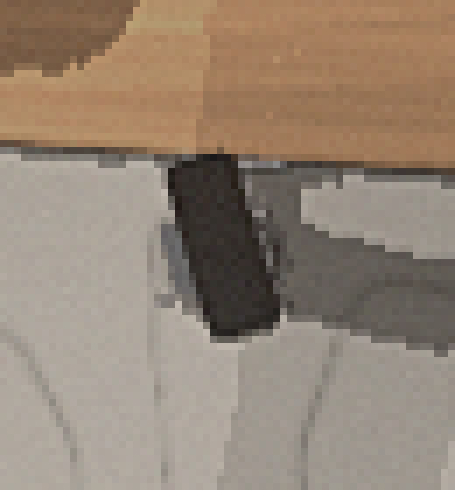

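The crop shows the bar clearly, leaning about 16° from world x, with a grey button pad on its left (+y) side near crop (175,255). I'll refine the centre with a cleaner mask and work out the shift in tool axes.

```bash
python3 - <<'E'
from h import *
from cell import manip
from scipy.spatial.transform import Rotation as R
d=np.load("top.npz"); g=d["frame"].max(2); mk=np.zeros(g.shape,np.uint8)
for v in range(235,275):
    for u in range(285,320):
        mk[v,u]=g[v,u]<75 and 170<world(d,u,v)[2]<184
n,l,st,ce=cv2.connectedComponentsWithStats(mk); k=1+st[1:,4].argmax(); ys,xs=np.nonzero(l==k)
W=np.array([ray(d,(u,v),176)[:2] for u,v in zip(xs,ys)],np.float32)
print(len(xs),cv2.minAreaRect(W),W.mean(0)); w,V=np.linalg.eigh(np.cov(W.T)); print(np.degrees(np.arctan2(*(V[::-1,1]))),np.sqrt(12*w))
o=manip.observe(); A=R.from_rotvec(o["tcp_rot"]); print(A.as_matrix().round(3))
a=np.radians(16.5); c=W.mean(0)
T=np.array([*c,139.3+90]); print("tool shift to hover",A.inv().apply(T-o["position"]))
for s in(1,-1):
    x=s*np.array([np.cos(a),np.sin(a),0]); z=np.array([0,0,-1]); y=np.cross(z,x)
    print("turn",(A.inv()*R.from_matrix(np.c_[x,y,z])).as_rotvec())
print("base angle change",np.arctan2(c[1],c[0])-np.arctan2(o["position"][1],o["position"][0]))
E
```

```text
262 ((561.1396484375, 46.984500885009766), (63.91102981567383, 25.800575256347656), 16.250715255737305) [561.08167  47.01044]
-163.43096089082317 [25.27557951 62.96297789]
[[ 0.953  0.302 -0.   ]
 [ 0.302 -0.953  0.002]
 [ 0.    -0.002 -1.   ]]
tool shift to hover [ 549.05273281 -475.13524317   -6.80089174]
turn [-1.72990564e-03 -7.41987754e-05  1.87898577e-02]
turn [ 1.15857466e-04 -2.70115623e-03 -3.12280163e+00]
base angle change 1.347565172053593
```

```bash
python3 -m jog '[[[0.015,-0.013,0,0,0,0],[0.03,-0.026,0,0,0,0],[0.03,-0.026,0,0,0,0],[0.03,-0.026,0,0,0,0],[0.03,-0.026,0,0,0,0],[0.03,-0.026,0,0,0,0],[0.03,-0.026,0,0,0,0],[0.03,-0.026,0,0,0,0],[0.03,-0.026,0,0,0,0],[0.03,-0.026,0,0,0,0]]]' 0.0878 25
python3 -m jog '[[[0.03,-0.026,0,0,0,0],[0.03,-0.026,0,0,0,0],[0.03,-0.026,0,0,0,0],[0.03,-0.026,0,0,0,0],[0.03,-0.026,0,0,0,0],[0.03,-0.026,0,0,0,0],[0.03,-0.026,0,0,0,0],[0.03,-0.026,0,0,0,0],[0.015,-0.013,0,0,0,0],[0.009,-0.007,-0.007,0,0,0.019]]]'
python3 -m jog '[[[0,0,0,0,0,0],[0,0,0,0,0,0]]]'
python3 - <<'E'
from h import *
from cell import manip,vision
from scipy.spatial.transform import Rotation as R
o=manip.observe(); A=R.from_rotvec(o["tcp_rot"]); print(o["position"],A.as_matrix().round(3))
print("to go",A.inv().apply(np.array([561.1,47,139.3])-o["position"]))
d=vision.get_image("wrist"); np.savez("wrist.npz",**d); print(d["K"],d["tool_from_camera"].round(3))
cv2.imwrite("pics/wrist.png",d["frame"][:,:,::-1])
E
```

```text
time: 0.93
position: [378.7, -248.6, 222.3]
tcp_rot: [-3.105, -0.48, 0.0]
force: [0.1, -0.3, 0.2]
opening: 87.8
finger_force: 0.0
time: 1.77
position: [561.3, 49.6, 226.9]
tcp_rot: [-3.107, -0.456, 0.007]
force: [0.9, -0.0, -0.5]
opening: 87.8
finger_force: 0.0
time: 1.93
position: [561.1, 46.9, 229.3]
tcp_rot: [3.109, 0.453, -0.001]
force: [-0.1, -0.0, 0.5]
opening: 87.9
finger_force: 0.0
[561.12750025  46.85186959 229.28969018] [[ 0.958  0.285 -0.001]
 [ 0.285 -0.958 -0.   ]
 [-0.001  0.    -1.   ]]
to go [ 7.70355892e-02 -1.64601729e-01  8.99896328e+01]
[[371.64829954   0.         323.35000642]
 [  0.         371.64829954 242.11137968]
 [  0.           0.           1.        ]] [[   0.      -0.957   -0.289   79.842]
 [   1.       0.       0.      -1.313]
 [  -0.      -0.289    0.957 -162.265]
 [   0.       0.       0.       1.   ]]
```

View pics/wrist.png

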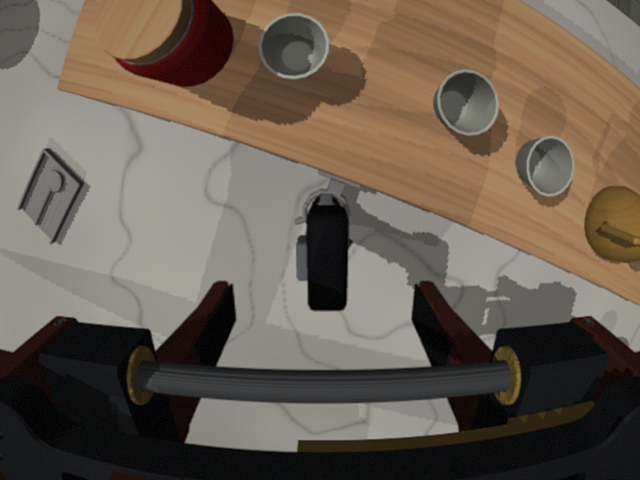

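The wrist view shows the bar upright in the picture, columns 308–348 and rows 195–310, between the open fingers. The button is on its left at (303,258). I'll check the centre in tool axes from this picture before descending.

```bash
python3 - <<'E'
from h import *
d=np.load("wrist.npz"); g=d["frame"].max(2); K=d["K"];M=d["tool_from_camera"]
mk=np.zeros(g.shape,np.uint8); mk[185:325,290:365]=g[185:325,290:365]<60
n,l,st,ce=cv2.connectedComponentsWithStats(mk); k=1+st[1:,4].argmax(); print(st[k])
ys,xs=np.nonzero(l==k)
def tool(u,v,z):
    p=np.array([u-K[0,2],v-K[1,2]])/K[0,0]; r=np.hypot(*p); c=np.array([*(p/r*np.sin(r)),np.cos(r)])
    t=M[:3,:3]@c; return M[:3,3]+t*(z-M[2,3])/t[2]
P=np.array([tool(u,v,229.3-176)[:2] for u,v in zip(xs,ys)],np.float32)
print(cv2.minAreaRect(P))
# per-row edges -> centre line on top face
for v in range(205,312,8):
    c=xs[ys==v]
    if len(c): print(v,tool(c.min(),v,53.3)[:2].round(1),tool(c.max(),v,53.3)[:2].round(1), g[v,c.min():c.max()+1:4])
E
```

```text
[ 298  195   55  115 4370]
((6.480997085571289, -0.2692413330078125), (74.2002182006836, 32.76054763793945), 0.055676672607660294)
205 [37.6 -8. ] [37.6 11.5] [36  9 35 30 31 22 11 50 57]
213 [ 32.7 -10.4] [32.8 12.8] [49 10 11  8  7  9  9 10 10  6]
221 [ 27.9 -11.6] [27.9 13.5] [49 20 16 16 22 14 10 15 16 13  5]
229 [ 22.9 -11.1] [22.9 13.5] [33 18 21 24 15 16 18 16 14 14 15]
237 [ 17.9 -16. ] [17.9 13.6] [54 42 18 23 21 22 16 17 16 19 15 17 19]
245 [ 12.9 -11.8] [12.9 14.3] [56 18 23 18 19 18 13 18 16 14 11]
253 [  7.7 -11.3] [ 7.7 12.6] [39 18 19 15 20 18 18 19 12 10]
261 [  2.5 -11.3] [ 2.5 12.7] [40 20 17 14 15  9 16 19 14  8]
269 [ -2.7 -11.4] [-2.7 12.8] [52 17 19 18 18 17 15 16 15 12]
277 [ -8.1 -11.5] [-8.1 12.9] [51 12 15 20 18 14 16 17 14 10]
285 [-13.6 -10.9] [-13.6  13.1] [38  6  6  9 14 19 17 15 11 11]
293 [-19.1 -11. ] [-19.2  13.2] [49  7 10  4  7 14  8  5 15  4]
301 [-24.8 -11.1] [-24.8  12.7] [50  5  8  9  6  2  6 14  5  6]
309 [-30.6  -8.6] [-30.6  10.9] [41 18 14 13 15 13 14 26]
```

The wrist view puts the bar centre within about 1 mm of the tool axis and the alignment is good. I'll descend and close.

```bash
python3 -m jog '[[[0,0,0.01,0,0,0],[0,0,0.015,0,0,0],[0,0,0.015,0,0,0],[0,0,0.015,0,0,0],[0,0,0.015,0,0,0],[0,0,0.01,0,0,0],[0,0,0.01,0,0,0],[0,0,0,0,0,0],[0,0,0,0,0,0]]]'
python3 -m jog '[[[0,0,0,0,0,0],[0,0,0,0,0,0],[0,0,0,0,0,0],[0,0,0,0,0,0],[0,0,0,0,0,0],[0,0,0,0,0,0],[0,0,0,0,0,0],[0,0,0,0,0,0],[0,0,0,0,0,0],[0,0,0,0,0,0]]]' 0.015 30
```

```text
time: 2.73
position: [560.8, 46.2, 139.2]
tcp_rot: [-3.109, -0.45, 0.001]
force: [0.0, 0.1, -0.0]
opening: 87.6
finger_force: 0.0
time: 3.57
position: [561.5, 45.5, 139.6]
tcp_rot: [3.107, 0.449, 0.001]
force: [1.6, -4.6, -0.0]
opening: 27.6
finger_force: 30.0
```

Opening is 27.6 mm at 30 N, so the button is fully in. There is a 5 N side load along tool +y, so I'll relieve it, then lift past the click.

```bash
python3 -m jog '[[[0,0.001,0,0,0,0],[0,0,0,0,0,0],[0,0,0,0,0,0],[0,0,-0.003,0,0,0],[0,0,-0.004,0,0,0],[0,0,-0.004,0,0,0],[0,0,-0.004,0,0,0],[0,0,-0.005,0,0,0],[0,0,0,0,0,0],[0,0,0,0,0,0]]]' 0.015 38
python3 -m jog '[[[0,0,-0.004,0,0,0],[0,0,-0.005,0,0,0],[0,0,-0.005,0,0,0],[0,0,-0.005,0,0,0],[0,0,-0.005,0,0,0],[0,0,-0.005,0,0,0],[0,0,-0.005,0,0,0],[0,0,-0.004,0,0,0],[0,0,0,0,0,0],[0,0,0,0,0,0]]]'
```

```text
time: 4.4
position: [561.5, 45.5, 160.7]
tcp_rot: [3.109, 0.45, 0.001]
force: [1.0, -4.3, -1.3]
opening: 27.9
finger_force: 38.0
time: 5.23
position: [561.5, 45.5, 198.2]
tcp_rot: [3.109, 0.45, 0.001]
force: [3.2, -2.8, -0.6]
opening: 27.8
finger_force: 38.0
```

The vertical load is lower than expected, so I'll check that the grip has risen with the fingers.

```bash
python3 - <<'E'
from h import *
from cell import manip,vision
print({k:manip.observe()[k] for k in("position","force","finger_force","opening")})
d=vision.get_image("scene"); a=np.array([561.5,46,190]); 
c=d["R"]@a+d["t"]; u,v=(d["K"]@c)[:2]/c[2]; print(u,v); u,v=int(u),int(v)
cv2.imwrite("pics/s2.png",cv2.resize(d["frame"][v-60:v+40,u-55:u+55,::-1],None,fx=5,fy=5,interpolation=cv2.INTER_NEAREST))
dk=np.array([[*world(d,i,j)] for j in range(v-60,v+40) for i in range(u-40,u+40) if d["frame"][j,i].max()<60 and d["depth"][j,i]>0])
b=dk[(abs(dk[:,0]-561)<45)&(abs(dk[:,1]-46)<40)]; print(np.histogram(b[:,2],np.arange(100,340,8)))
E
```

```text
{'position': array([561.47279893,  45.47929286, 198.18464201]), 'force': array([ 3.22688564, -2.83581971, -0.58415872]), 'finger_force': 38.00013542175293, 'opening': 27.796267747435234}
337.572256833755 216.47543054456645
(array([  1,   0,   0,   0,   0,   0,   0,   0,   0,   0,   0,   0,   8,
        24,  49,  52, 238,  65,  24,  23,   4,   0,   3,  56, 126, 219,
        80, 190,  89]), array([100, 108, 116, 124, 132, 140, 148, 156, 164, 172, 180, 188, 196,
       204, 212, 220, 228, 236, 244, 252, 260, 268, 276, 284, 292, 300,
       308, 316, 324, 332]))
```

View pics/s2.png

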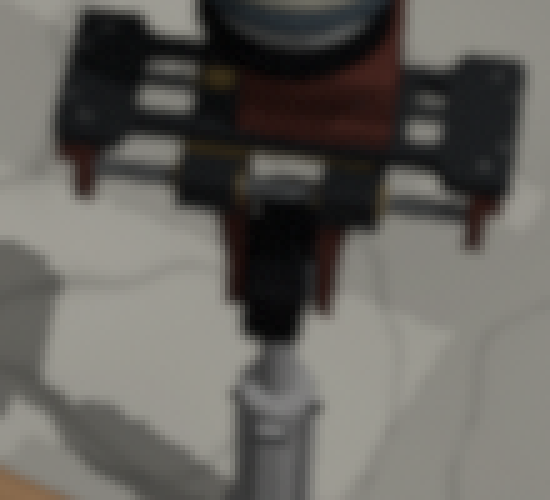

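The picture shows the bar held between the fingers, with bare post visible below it down to the collar. The bar top is at about 235 mm, so the rise is about 58 mm with no slip. I'll continue to the stop.

```bash
python3 -m jog '[[[0,0,-0.003,0,0,0],[0,0,-0.005,0,0,0],[0,0,-0.005,0,0,0],[0,0,-0.005,0,0,0],[0,0,-0.005,0,0,0],[0,0,-0.004,0,0,0],[0,0,-0.002,0,0,0],[0,0,0,0,0,0],[0,0,0,0,0,0],[0,0,0,0,0,0]]]'
python3 -m jog '[[[0,0,-0.001,0,0,0],[0,0,0,0,0,0],[0,0,0,0,0,0]]]'
python3 -m jog '[[[0,0,-0.001,0,0,0],[0,0,0,0,0,0],[0,0,0,0,0,0]]]'
```

```text
time: 6.12
position: [561.4, 45.5, 226.7]
tcp_rot: [3.109, 0.45, 0.0]
force: [2.7, -3.9, -1.9]
opening: 27.4
finger_force: 38.0
time: 6.37
position: [561.4, 45.5, 227.3]
tcp_rot: [3.109, 0.45, -0.0]
force: [3.2, -4.9, -2.6]
opening: 27.5
finger_force: 38.0
time: 6.62
position: [561.5, 45.5, 228.2]
tcp_rot: [3.109, 0.45, -0.0]
force: [3.1, -3.5, -3.7]
opening: 27.8
finger_force: 38.0
```

```bash
python3 -m jog '[[[0,0,-0.001,0,0,0],[0,0,0,0,0,0],[0,0,0,0,0,0]]]'
python3 -m jog '[[[0,0,-0.001,0,0,0],[0,0,0,0,0,0],[0,0,0,0,0,0]]]'
```

```text
time: 6.87
position: [561.4, 45.5, 229.1]
tcp_rot: [3.109, 0.45, -0.001]
force: [3.3, -4.8, -3.5]
opening: 27.3
finger_force: 38.0
time: 7.12
position: [561.4, 45.5, 229.6]
tcp_rot: [3.109, 0.45, -0.002]
force: [3.7, -5.0, -5.4]
opening: 28.0
finger_force: 38.0
```

```bash
python3 -m jog '[[[0,0,-0.001,0,0,0],[0,0,0,0,0,0],[0,0,0,0,0,0]]]'
python3 -m jog '[[[0,0,-0.001,0,0,0],[0,0,0,0,0,0],[0,0,0,0,0,0]]]'
```

```text
time: 7.37
position: [561.4, 45.5, 229.6]
tcp_rot: [3.109, 0.45, -0.003]
force: [4.5, -5.6, -8.8]
opening: 27.5
finger_force: 38.0
time: 7.62
position: [561.3, 45.5, 229.7]
tcp_rot: [-3.109, -0.45, 0.005]
force: [5.5, -4.8, -12.2]
opening: 27.4
finger_force: 38.0
```

The TCP stays at 229.6 mm while the pull grows, which is a 90 mm rise, so the post is at the rigid stop. I'll let it settle briefly and hand in.

```bash
python3 -m jog '[[[0,0,0,0,0,0],[0,0,0,0,0,0],[0,0,0,0,0,0],[0,0,0,0,0,0],[0,0,0,0,0,0],[0,0,0,0,0,0]]]' && python3 -c "
from cell import manip
print(manip.hand_in())"
```

```text
time: 8.12
position: [561.4, 45.5, 229.7]
tcp_rot: [-3.109, -0.45, 0.005]
force: [4.6, -4.5, -11.7]
opening: 27.6
finger_force: 38.0
the job is handed in; nothing more can be done
None
```

I handed the job in at 8.1 s with the button squeezed (27.6 mm opening, 38 N grip) and the post held steady against its second stop after a 90 mm rise; no bystander was touched as far as I could tell, and the hand-in returned no verdict.

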